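# Load the instrument steriliser and latch its sliding guard

### The arm

A 7-joint arm with a two-finger parallel gripper is mounted at the origin on the work surface. World frame = base frame: x ahead of the robot, y to its left, z up, the work surface at z = 0. Lengths are in m, angles in rad, forces in N, time in s.
With the tool pointing down it reaches from about 0.4 to 0.875 m from the base axis. Payload 6.5 kg.
Tool frame: the origin (TCP) lies between the finger pads; the fingertips stand 17 mm ahead of it and the grasp point (between the pads) lies 2 mm behind it; z points along the fingers, x is the direction in which the jaws open and shut, and the axes are right-handed (so a half turn about z gives the same grasp; the last joint's range is limited). The gripper opens to 88 mm and grips with 3 to 60 N. Pads are 18 mm wide; open, the fingers measure 123 mm over their backs; the gripper's body (75 mm by 187 mm) begins 45 mm behind the grasp point.
Start: joints at [-1.385, 0.536, -0.004, 1.538, 0.003, 1.067, -0.071], TCP at [0.162, 0.629, 0.256] pointing down, gripper open.
Joint ranges: [-2.7, 2.7], [-0.37, 2.16], [-1.27, 1.26], [0.24, 2.4], [-1.31, 4.45], [0.19, 1.91], [-2.76, 2.76]. Speed limits (rad/s): [2.39, 2.39, 3.14, 3.14, 3.14, 3.14, 3.14].

### API

Orientations are given as a rotation vector (axis times angle).
In Python, from plant import r, vision gives the robot as it stands.
- The arm moves only by the tool carry_out, never from a script. Its argument "steps" is a list of rows, each an object of numbers: "dx", "dy", "dz": the shift along the world's x, y, z in units of 25 mm (1.0 is 25 mm); "rx", "ry", "rz": the turn, a rotation vector about the world's x, y, z in units of 6 degrees (1.0 is 6 degrees); "grip": the opening, from 0 (shut) to 1 (fully open). In form: [{"dx": .., "dy": .., "dz": .., "rx": .., "ry": .., "rz": .., "grip": ..}, ...]. A call has 1 to 20 rows; each row is the pose to reach, as a shift and turn from the pose measured when the call began; what a row does not reach only later rows make up. A row lasts 1/12 s, in which the tool goes at most 41.7 mm and 7.16 degrees, less where a joint would pass 70% of its speed; a pose out of reach is approached as far as the arm can. A call with a gripper value outside its range is refused whole. The fingers move at their own pace and stop on an object; the grip force is fixed at half the most. Time passes only in rows, so rows that repeat a pose let the fingers close. It gives the time, the measured TCP pose, the force and the opening at its end, in the units of the state.
- r.observe(): the state, without advancing time (a new reading comes with each control period).
- vision.capture(name): name is "scene" or "top"; returns a dict with "img" (400x640x3 uint8, red, green, blue), "fx", "fy", "cx", "cy" (pixels), "dist" ([k1, k2, p1, p2, k3] as OpenCV has them; the pictures are not rectified), "extrinsics" (4x4, takes a point from world to camera coordinates). Camera axes: x right, y down, z forward; pixel columns grow to the right and rows downward; lengths in m; the calibration is good to about 2 mm. A picture is of the moment at which its call begins. There is no depth.
- r.close_job(): hands the job in, once; it reports no verdict.
The state is a dict: "t": time; "joint_pos": joint angles; "qd": joint speeds; "tau": joint torques, N m; "tcp_pos": TCP position; "eef_rot": TCP orientation; "force": force on the tool from outside, world axes, zero at the start; "wrist_torque": the same for the moment, N m; "width": opening from 0.0 (shut) to 1.0 (fully open).
Only numpy, scipy, OpenCV 4.12 (cv2) and the standard library are available. Lean on these libraries where they do the work, as an engineer would, in place of code of your own. Each camera call takes 0.05 s, during which the arm holds its last target. There are 200 camera calls.

### The job

Lay the steel forceps from the drape flat in the open well of the instrument steriliser, then gently push the clear sliding guard shut by its orange handle until the latch clicks and the guard stays shut by itself, without ever pushing the guard with more than 20 N. Leave the scissors, the foil pack and the cardboard suture box where they are.

Things in the scene. Friction and masses are not known exactly. Their poses are not given: they have to be found in the camera images.
- forceps: Rigid steel thumb forceps (tweezers) lying flat on the blue-edged white drape (surface 2 mm above the table): 130 mm long along own x (tips at +x), 10 mm tall, about 45 g. Grip section with dark ribs: middle 36 mm of the length, two parallel arms, outer faces 17 mm apart along own y. Origin: middle of the grip section, on the underside. Not the ringed scissors.
- steriliser: White bench-top instrument steriliser, fixed, 200 mm (own x) by 510 mm (own y, from -200 to +310) by 83 mm high; its turn about the vertical varies. Origin: on the table, mid x. Two aluminium guard rails along own y at own x = +-95 mm (8 mm wide), tops at 99 mm. The clear guard slides along own y over its top and closes towards own +y.
- well (a point): Centre of the steel floor of the steriliser's open well (axes as the steriliser's): floor 45 mm above the table, inside 150 mm (x) by 175 mm (y), 38 mm deep to the rim. A needle holder with brass-coloured rings already lies along y in the +x half (x about +10 to +75 mm, 9 mm tall) and may stay there; the -x half is free. The forceps fit lying along y.
- guard_handle (a point): Centre of the orange upright handle rib of the guard (axes as the steriliser's): 90 mm long (x), 12 mm thick (y), 40 mm tall, standing on the clear panel (panel top 89 mm, handle top 129 mm above the table). Push its -y face (away from the latch cover) towards +y. The panel reaches 90 mm beyond it to -y and 113 mm to +y, with a tongue in front over the +x wall.
- guard (a joint): How far the guard is open, m: 0.175 fully open (as found), about 0 shut; it falls as the handle moves to the steriliser's +y. A spring pulls it open with 3 to 5 N plus 1 N of rub: let go before it has latched, it runs back open. The latch's place is adjustable and not known beforehand: the guard rests latched anywhere from +0.019 to -0.019. Past 20 N the guard cracks.
- latch_cover (a point): Top centre of the grey latch cover (48 x 85 mm, top 125 mm above the table, at the +x corner). Feel of a slow push: 4 to 6 N on the way; near the latch a rise over 6 mm to about 10 N, then a fall below 6 N and, 5 mm on, the click; then a buffer adds 1.2 N per mm. It has surely caught once the push is 12 to 15 N. Hard stop 4 mm after the click, at 15 N. Let go, it settles back on the latch.
- scissors: Steel scissors with two rings, 125 mm long (own x), lying on the drape; origin at the pivot's underside. Leave alone.
- suture_box: Cardboard box, green band, 70 x 120 x 45 mm; origin at the centre of the underside. Leave alone.
- foil_pack: Flat silver foil packet, 90 x 50 x 8 mm, lying on the drape; origin at the centre of the underside. Leave alone.

How it is judged:
By the outcome, as a careful person would: the job done as asked, in the order asked, and still so for the second after the job is handed in, with the robot touching nothing.
It also fails if it takes over 59 s, if anything falls off the work surface, if the arm or the gripper's body presses on something with over 40 N, if the wrist force passes 120 N, or if a joint passes its speed limit or range.

## Working session

There is one attempt and no reset: what is moved stays moved. The work goes in short steps, Python scripts to look and compute and a tool call to move; the robot and the scene stay as the last step left them, time stands still between calls to the robot, and variables do not carry over. Pictures are saved under pics/ and viewed, about 8 in all and at most 12, crops included, and the job is handed in when it is done.

Besides the shell and the picture viewer there is one more tool, called after "Request:" as name([rows], argument=value, ...), one row to a line, values as JSON. carry_out: Moves the arm, as the interface text tells. Its arguments: {"type":"object","properties":{"steps":{"type":"array","items":{"type":"object","properties":{"dx":{"type":"number"},"dy":{"type":"number"},"dz":{"type":"number"},"rx":{"type":"number"},"ry":{"type":"number"},"rz":{"type":"number"},"grip":{"type":"number"}}}}},"required":["steps"]}

```bash
mkdir -p pics; ls
cat > h.py <<'E'
import numpy as np, cv2
from plant import r, vision
def cap(n):
    c=vision.capture(n); c['K']=np.array([[c['fx'],0,c['cx']],[0,c['fy'],c['cy']],[0,0,1.]]); c['D']=np.array(c['dist'],float); c['E']=np.array(c['extrinsics']); return c
def save(c,f,crop=None,s=1):
    im=c['img'][:,:,::-1]
    if crop: u0,v0,u1,v1=crop; im=im[v0:v1,u0:u1]
    cv2.imwrite('pics/'+f,cv2.resize(im,None,fx=s,fy=s,interpolation=cv2.INTER_CUBIC))
def w(c,uv,z):
    p=cv2.undistortPoints(np.array(uv,float).reshape(-1,1,2),c['K'],c['D']).reshape(-1,2)
    R=c['E'][:3,:3];t=c['E'][:3,3];o=-R.T@t
    d=np.c_[p,np.ones(len(p))]@R
    return o+d*((np.broadcast_to(z,len(p))-o[2])/d[:,2])[:,None]
def px(c,P):
    R=c['E'][:3,:3]; return cv2.projectPoints(np.array(P,float).reshape(-1,1,3),cv2.Rodrigues(R)[0],c['E'][:3,3],c['K'],c['D'])[0].reshape(-1,2)
E
python3 - <<'E'
from h import *
for n in('top','scene'):
    c=cap(n); save(c,n+'0.png',s=1.25); print(n,c['fx'],c['cx'],c['cy'],c['E'].round(3).tolist())
print({k:np.round(v,3).tolist() for k,v in r.observe().items()})
E
```

```text
pics
top 398.6475417395389 319.1669351248231 199.05115279808072 [[-0.017, -1.0, 0.001, 0.11], [-0.996, 0.017, -0.089, 0.587], [0.089, -0.002, -0.996, 1.226], [0.0, 0.0, 0.0, 1.0]]
scene 488.7950046167094 312.2919499731143 194.91083036147757 [[-0.813, 0.581, -0.019, 0.421], [0.44, 0.594, -0.673, -0.271], [-0.38, -0.556, -0.739, 1.782], [0.0, 0.0, 0.0, 1.0]]
{'t': 0.1, 'joint_pos': [-1.385, 0.537, -0.004, 1.539, 0.003, 1.067, -0.071], 'qd': [0.0, -0.003, 0.002, -0.002, 0.0, -0.0, -0.001], 'tau': [0.002, -57.207, 0.994, -25.223, -0.056, 0.013, 0.0], 'tcp_pos': [0.162, 0.629, 0.255], 'eef_rot': [2.482, 1.924, -0.002], 'force': [-0.023, 0.148, -0.437], 'wrist_torque': [-0.005, -0.034, -0.028], 'width': 1.002}
```

View pics/top0.png

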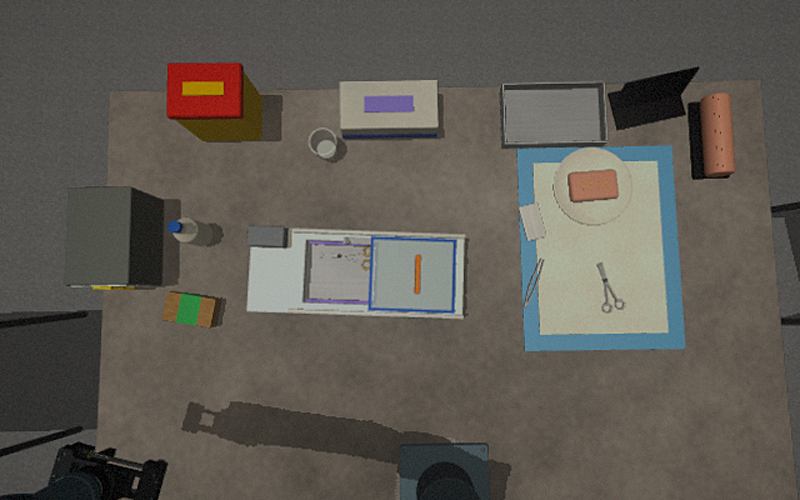

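View pics/scene0.png

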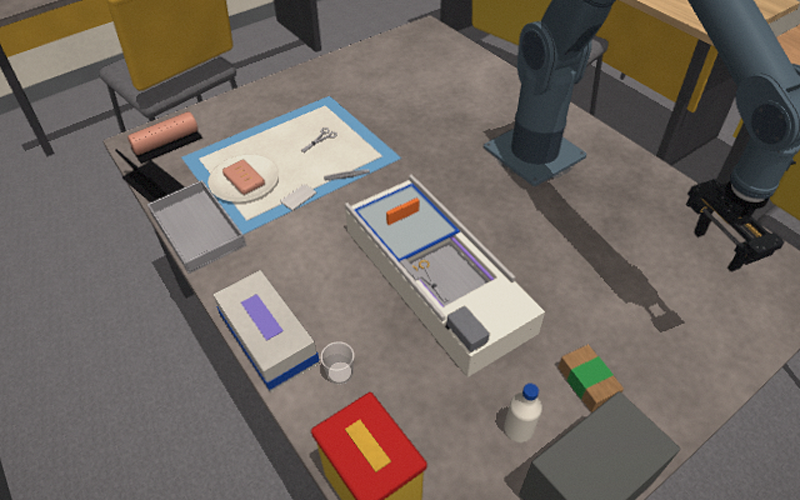

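The top view shows the forceps at about (534,283) in the displayed picture, on the drape's left edge, with the foil pack above at (532,222) and the scissors at (607,290). The steriliser spans about (247–465, 228–318), with its handle at (417,274) and the latch cover at (268,236), so its +y points to world +y. Next I'll crop both areas.

Run:
```python
from h import *
c=cap('top'); np.save('top.npy',c['img'])
a=c['img'][150:290,400:460,::-1]; b=c['img'][170:270,190:385,::-1]
cv2.imwrite('pics/fz.png',cv2.resize(c['img'][195:255,405:445,::-1],None,fx=10,fy=10,interpolation=cv2.INTER_CUBIC))
cv2.imwrite('pics/sz.png',cv2.resize(b,None,fx=4,fy=4,interpolation=cv2.INTER_CUBIC))
```

```text
(no output)
```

View pics/fz.png

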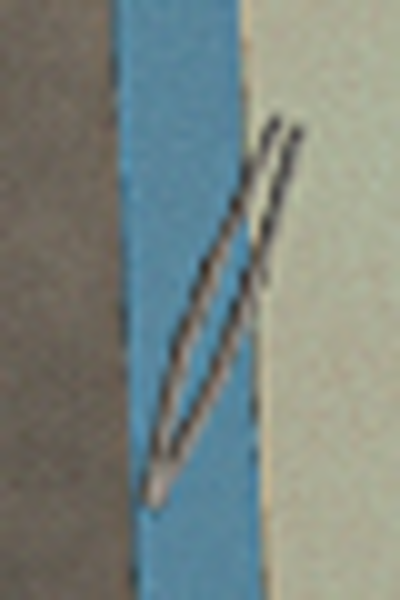

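View pics/sz.png

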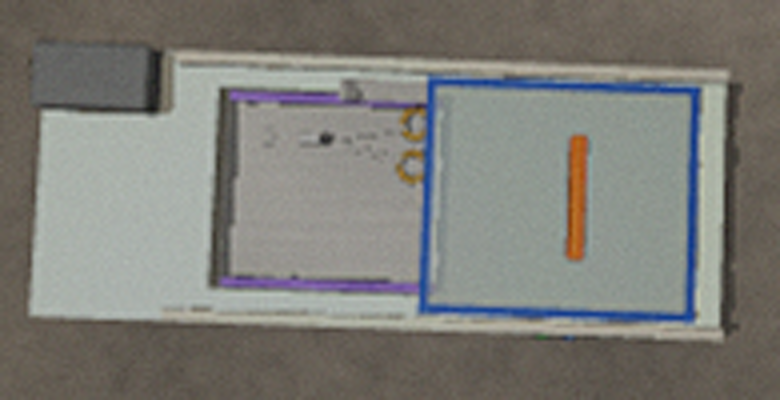

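The forceps crop puts the tail at about (152,505) and the tips at (288,122). The steriliser crop shows the handle centred at (577,198), panel corners at (430,77), (699,90), (694,320) and (421,312), and the well at its left edge, x≈215–235.

Run:
```python
from h import *
c=cap('top')
f=lambda x,y,u0,v0,s:(u0+(x+.5)/s-.5, v0+(y+.5)/s-.5)
F=w(c,[f(152,505,405,195,10),f(288,122,405,195,10),f(205,265,405,195,10),f(252,270,405,195,10)],.010)
print('F',F.round(4).tolist(),np.linalg.norm(F[0]-F[1]))
d=F[1]-F[0];print('fang',np.degrees(np.arctan2(d[1],d[0])),'mid',F[:2].mean(0))
S=lambda pts,z:w(c,[f(x,y,190,170,4) for x,y in pts],z)
P=S([(430,77),(699,90),(694,320),(421,312)],.089);print('panel',P.round(4).tolist())
H=S([(579,135),(576,262)],.129);print('handle',H.round(4).tolist(),H.mean(0))
L=S([(34,44),(155,48),(152,108),(34,106)],.125);print('cover',L.round(4).tolist())
B=S([(41,110),(29,316)],.083);print('body+y',B.round(4).tolist())
R_=S([(728,76),(175,57),(722,335),(165,310)],.099);print('rails',R_.round(4).tolist())
W=S([(222,88),(212,287)],.083);print('wellrim',W.round(4).tolist())
W=S([(238,100),(230,280)],.045);print('wellfloor',W.round(4).tolist())
# orange mask
im=c['img'].astype(int);m=(im[...,0]>150)&(im[...,1]<130)&(im[...,2]<80);m[:,:300]=0;m[:, 360:]=0
vs,us=np.nonzero(m[190:250]);print('orange px',us.min(),us.max(),vs.min()+190,vs.max()+190)
```

```text
F [[0.4399, -0.2139, 0.01], [0.5598, -0.2617, 0.01], [0.515, -0.2336, 0.01], [0.5131, -0.2483, 0.01]] 0.12903031799162148
fang -21.745259461702883 mid [ 0.49986574 -0.23777541  0.01      ]
panel [[0.6149, 0.1652, 0.089], [0.6018, -0.0354, 0.089], [0.4315, -0.0271, 0.089], [0.4407, 0.1739, 0.089]]
handle [[0.5665, 0.0564, 0.129], [0.4755, 0.0604, 0.129]] [0.52098679 0.05842536 0.129     ]
cover [[0.6395, 0.4495, 0.125], [0.6352, 0.3622, 0.125], [0.5915, 0.3642, 0.125], [0.5944, 0.449, 0.125]]
body+y [[0.5956, 0.4565, 0.083], [0.4429, 0.4636, 0.083]]
rails [[0.6108, -0.056, 0.099], [0.6318, 0.3533, 0.099], [0.4207, -0.0461, 0.099], [0.4458, 0.36, 0.099]]
wellrim [[0.6099, 0.3215, 0.083], [0.4617, 0.3289, 0.083]]
wellfloor [[0.6046, 0.3162, 0.045], [0.4663, 0.3224, 0.045]]
orange px 332 336 204 234
```

Request:
carry_out([
  {"dx":12,"dy":-15},
  {"dx":12,"dy":-15},
  {"dx":12,"dy":-15},
  {"dx":12,"dy":-15},
  {"dx":12,"dy":-15},
  {"dx":12,"dy":-15},
  {"dx":12,"dy":-15},
  {"dx":12,"dy":-15},
  {"dx":12,"dy":-15},
  {"dx":12,"dy":-15},
  {"dx":12,"dy":-15},
  {"dx":13.5,"dy":-34.7,"rz":-1.2},
  {"dx":13.5,"dy":-34.7,"rz":-1.2},
  {"dx":13.5,"dy":-34.7,"rz":-1.2},
  {"dx":13.5,"dy":-34.7,"rz":-1.2},
  {"dx":13.5,"dy":-34.7,"rz":-1.2},
  {"dx":13.5,"dy":-34.7,"rz":-1.2},
  {"dx":13.5,"dy":-34.7,"rz":-1.2},
  {"dx":13.5,"dy":-34.7,"rz":-1.2},
  {"dx":13.5,"dy":-34.7,"rz":-1.2},
])

```text
validation failed for argument at $.st...
```

Request:
carry_out([
  {"dx":12,"dy":-15,"dz":0,"rx":0,"ry":0,"rz":0,"grip":1},
])

```text
t: 0.28
tcp_pos: [0.1806, 0.6016, 0.2551]
eef_rot: [-2.469, -1.935, 0.003]
force: [-0.1, -0.2, 0.6]
width: 0.998
```

Request:
carry_out([
  {"dx":11.2,"dy":-14,"dz":0,"rx":0,"ry":0,"rz":0,"grip":1},
  {"dx":11.2,"dy":-14,"dz":0,"rx":0,"ry":0,"rz":0,"grip":1},
  {"dx":11.2,"dy":-14,"dz":0,"rx":0,"ry":0,"rz":0,"grip":1},
  {"dx":11.2,"dy":-14,"dz":0,"rx":0,"ry":0,"rz":0,"grip":1},
  {"dx":11.2,"dy":-14,"dz":0,"rx":0,"ry":0,"rz":0,"grip":1},
  {"dx":11.2,"dy":-14,"dz":0,"rx":0,"ry":0,"rz":0,"grip":1},
  {"dx":11.2,"dy":-14,"dz":0,"rx":0,"ry":0,"rz":0,"grip":1},
  {"dx":11.2,"dy":-14,"dz":0,"rx":0,"ry":0,"rz":0,"grip":1},
  {"dx":11.2,"dy":-14,"dz":0,"rx":0,"ry":0,"rz":0,"grip":1},
  {"dx":11.2,"dy":-14,"dz":0,"rx":0,"ry":0,"rz":0,"grip":1},
  {"dx":12.8,"dy":-33.6,"dz":0,"rx":0,"ry":0,"rz":-1.2,"grip":1},
  {"dx":12.8,"dy":-33.6,"dz":0,"rx":0,"ry":0,"rz":-1.2,"grip":1},
  {"dx":12.8,"dy":-33.6,"dz":0,"rx":0,"ry":0,"rz":-1.2,"grip":1},
  {"dx":12.8,"dy":-33.6,"dz":0,"rx":0,"ry":0,"rz":-1.2,"grip":1},
  {"dx":12.8,"dy":-33.6,"dz":0,"rx":0,"ry":0,"rz":-1.2,"grip":1},
  {"dx":12.8,"dy":-33.6,"dz":0,"rx":0,"ry":0,"rz":-1.2,"grip":1},
  {"dx":12.8,"dy":-33.6,"dz":0,"rx":0,"ry":0,"rz":-1.2,"grip":1},
  {"dx":12.8,"dy":-33.6,"dz":0,"rx":0,"ry":0,"rz":-1.2,"grip":1},
  {"dx":12.8,"dy":-33.6,"dz":0,"rx":0,"ry":0,"rz":-1.2,"grip":1},
  {"dx":12.8,"dy":-33.6,"dz":0,"rx":0,"ry":0,"rz":-1.2,"grip":1},
])

```text
t: 1.95
tcp_pos: [0.4903, -0.1463, 0.2552]
eef_rot: [-2.585, -1.776, 0.002]
force: [1.1, 0.4, 0.2]
width: 0.997
```

Request:
carry_out([
  {"dx":0.4,"dy":-3.67,"dz":0,"rx":0,"ry":0,"rz":-0.1,"grip":1},
  {"dx":0.4,"dy":-3.67,"dz":0,"rx":0,"ry":0,"rz":-0.1,"grip":1},
  {"dx":0.4,"dy":-3.67,"dz":-6.8,"rx":0,"ry":0,"rz":-0.1,"grip":1},
  {"dx":0.4,"dy":-3.67,"dz":-6.8,"rx":0,"ry":0,"rz":-0.1,"grip":1},
  {"dx":0.4,"dy":-3.67,"dz":-6.8,"rx":0,"ry":0,"rz":-0.1,"grip":1},
  {"dx":0.4,"dy":-3.67,"dz":-6.8,"rx":0,"ry":0,"rz":-0.1,"grip":1},
  {"dx":0.4,"dy":-3.67,"dz":-6.8,"rx":0,"ry":0,"rz":-0.1,"grip":1},
  {"dx":0.4,"dy":-3.67,"dz":-6.8,"rx":0,"ry":0,"rz":-0.1,"grip":1},
  {"dx":0.4,"dy":-3.67,"dz":-6.8,"rx":0,"ry":0,"rz":-0.1,"grip":1},
])

```text
t: 2.7
tcp_pos: [0.5012, -0.2386, 0.0869]
eef_rot: [-2.596, -1.763, 0.001]
force: [-0.7, -0.9, 0.2]
width: 1.002
```

Run:
```python
from h import *
c=cap('scene'); save(c,'s1.png',(200,50,400,200),4)
o=r.observe();print(o['tcp_pos'],o['eef_rot'],o['joint_pos'],o['force'])
print(px(c,[[.4399,-.2139,.01],[.5598,-.2617,.01],[.5,-.238,.01],o['tcp_pos']]))
```

```text
[ 0.50193406 -0.23873164  0.08775767] [-2.59682593e+00 -1.76427086e+00 -1.26680599e-03] [ 0.13336007  0.63884128  0.3055369   1.90943867 -0.30820319  0.6401515
  1.82510219] [0.80981119 0.3797326  0.93675864]
[[295.05023344 135.28774186]
 [259.06058953 141.62169246]
 [277.07871775 138.41847682]
 [274.86957807 121.2390462 ]]
```

View pics/s1.png

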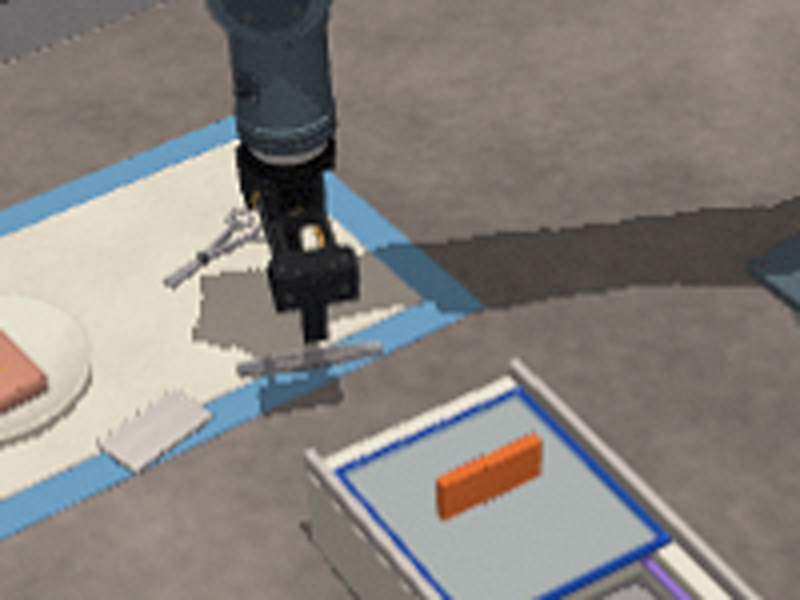

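The forceps lie at (238–382, 345–372) in the crop, directly below the fingers, and the projection agrees to about 1 px. I'll descend and grip.

Request:
carry_out([
  {"dx":0,"dy":0,"dz":-1.5,"rx":0,"ry":0,"rz":0,"grip":0.7},
  {"dx":0,"dy":0,"dz":-2.2,"rx":0,"ry":0,"rz":0,"grip":0.6},
  {"dx":0,"dy":0,"dz":-2.62,"rx":0,"ry":0,"rz":0,"grip":0.6},
  {"dx":0,"dy":0,"dz":-2.62,"rx":0,"ry":0,"rz":0,"grip":0.6},
  {"dx":0,"dy":0,"dz":-2.62,"rx":0,"ry":0,"rz":0,"grip":0.6},
  {"dx":0,"dy":0,"dz":-2.62,"rx":0,"ry":0,"rz":0,"grip":0},
  {"dx":0,"dy":0,"dz":-2.62,"rx":0,"ry":0,"rz":0,"grip":0},
  {"dx":0,"dy":0,"dz":-2.62,"rx":0,"ry":0,"rz":0,"grip":0},
  {"dx":0,"dy":0,"dz":-2.62,"rx":0,"ry":0,"rz":0,"grip":0},
  {"dx":0,"dy":0,"dz":-2.62,"rx":0,"ry":0,"rz":0,"grip":0},
  {"dx":0,"dy":0,"dz":-2.62,"rx":0,"ry":0,"rz":0,"grip":0},
])

```text
t: 3.67
tcp_pos: [0.502, -0.2388, 0.0224]
eef_rot: [-2.597, -1.764, -0.001]
force: [-0.3, -1.0, -0.0]
width: 0.191
```

Request:
carry_out([
  {"dx":0,"dy":0,"dz":2,"rx":0,"ry":0,"rz":0,"grip":0},
  {"dx":0,"dy":0,"dz":4,"rx":0,"ry":0,"rz":0,"grip":0},
  {"dx":0,"dy":0,"dz":6,"rx":0,"ry":0,"rz":0,"grip":0},
  {"dx":0,"dy":0,"dz":7.5,"rx":0,"ry":0,"rz":0,"grip":0},
  {"dx":0,"dy":0,"dz":7.5,"rx":0,"ry":0,"rz":0,"grip":0},
  {"dx":-0.3,"dy":1.5,"dz":7.5,"rx":0,"ry":0,"rz":-0.8,"grip":0},
  {"dx":-0.3,"dy":3,"dz":7.5,"rx":0,"ry":0,"rz":-1.7,"grip":0},
  {"dx":-0.3,"dy":4.5,"dz":7.5,"rx":0,"ry":0,"rz":-2.6,"grip":0},
  {"dx":-0.3,"dy":6,"dz":7.5,"rx":0,"ry":0,"rz":-3.5,"grip":0},
  {"dx":-0.3,"dy":7.5,"dz":7.5,"rx":0,"ry":0,"rz":-4.4,"grip":0},
  {"dx":-0.3,"dy":9,"dz":7.5,"rx":0,"ry":0,"rz":-5.3,"grip":0},
  {"dx":-0.3,"dy":10.5,"dz":7.5,"rx":0,"ry":0,"rz":-6.3,"grip":0},
  {"dx":-0.3,"dy":12,"dz":7.5,"rx":0,"ry":0,"rz":-7.3,"grip":0},
  {"dx":-0.3,"dy":13.5,"dz":7.5,"rx":0,"ry":0,"rz":-8.2,"grip":0},
  {"dx":-0.3,"dy":15,"dz":7.5,"rx":0,"ry":0,"rz":-9.2,"grip":0},
  {"dx":-0.3,"dy":16.5,"dz":7.5,"rx":0,"ry":0,"rz":-10.2,"grip":0},
  {"dx":-0.3,"dy":18,"dz":7.5,"rx":0,"ry":0,"rz":-11.1,"grip":0},
  {"dx":-0.3,"dy":19.43,"dz":7.5,"rx":0,"ry":0,"rz":-11.9,"grip":0},
  {"dx":-0.3,"dy":19.43,"dz":7.5,"rx":0,"ry":0,"rz":-11.9,"grip":0},
  {"dx":-0.3,"dy":19.43,"dz":7.5,"rx":0,"ry":0,"rz":-11.9,"grip":0},
])

```text
t: 5.33
tcp_pos: [0.4937, 0.2493, 0.2095]
eef_rot: [-3.14, 0.074, -0.002]
force: [0.0, -0.7, -0.8]
width: 0.188
```

Run:
```python
from h import *
o=r.observe();t=o['tcp_pos'];print(t,o['eef_rot'],o['joint_pos'],o['force'],o['width'])
c=cap('scene'); save(c,'s2.png',(260,60,460,210),4)
c2=cap('top')
ey=np.array([.052,.9986,0]);f=t-[0,0,.0145]   # mid height forceps guess
for d in(-.065,0,.065):print(d,px(c,f+d*ey),px(c2,f+d*ey))
```

```text
[0.49374227 0.24931385 0.20947416] [-3.13998368e+00  7.43647956e-02 -2.26708775e-03] [-0.98716714  0.47940075  0.57717251  1.86742194 -0.33008239  0.88895092
 -0.2983975 ] [ 0.03771981 -0.6930431  -0.83059253] 0.1884220576948493
-0.065 [[357.9223263  167.26176969]] [[288.42901114 230.3944346 ]]
0 [[372.22498179 181.39605502]] [[264.31652464 229.55518854]]
0.065 [[387.33299681 196.34856328]] [[240.17741942 228.72169238]]
```

View pics/s2.png

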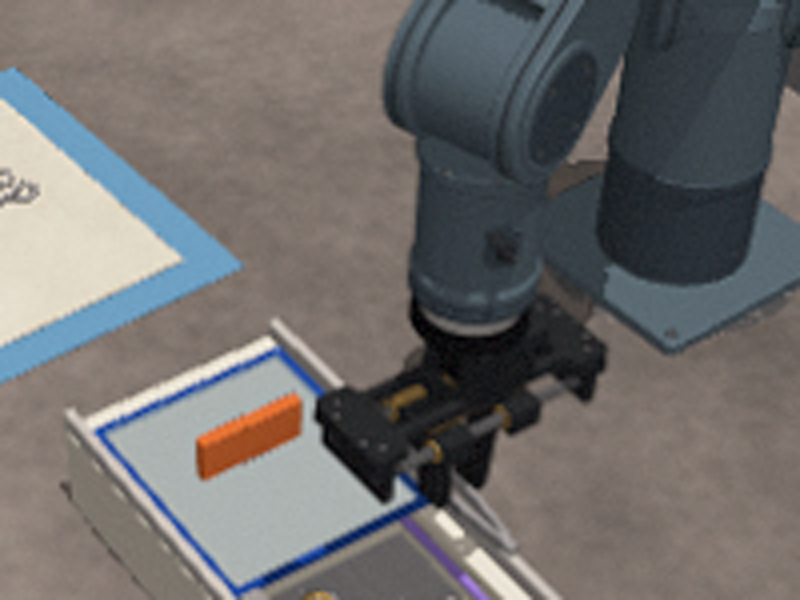

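The forceps hang level and along the steriliser's y, with the visible tail at crop (512,552) about 3 mm further to +y than predicted. I'll descend into the free half.

Request:
carry_out([
  {"dx":0,"dy":-0.13,"dz":-1,"rx":0,"ry":0,"rz":0,"grip":0},
  {"dx":0,"dy":-0.13,"dz":-2,"rx":0,"ry":0,"rz":0,"grip":0},
  {"dx":0,"dy":-0.13,"dz":-3,"rx":0,"ry":0,"rz":0,"grip":0},
  {"dx":0,"dy":-0.13,"dz":-3.8,"rx":0,"ry":0,"rz":0,"grip":0},
  {"dx":0,"dy":-0.13,"dz":-4.3,"rx":0,"ry":0,"rz":0,"grip":0},
  {"dx":0,"dy":-0.13,"dz":-4.7,"rx":0,"ry":0,"rz":0,"grip":0},
  {"dx":0,"dy":-0.13,"dz":-5,"rx":0,"ry":0,"rz":0,"grip":0},
  {"dx":0,"dy":-0.13,"dz":-5.3,"rx":0,"ry":0,"rz":0,"grip":0},
  {"dx":0,"dy":-0.13,"dz":-5.5,"rx":0,"ry":0,"rz":0,"grip":0},
  {"dx":0,"dy":-0.13,"dz":-5.6,"rx":0,"ry":0,"rz":0,"grip":0},
  {"dx":0,"dy":-0.13,"dz":-5.65,"rx":0,"ry":0,"rz":0,"grip":0},
  {"dx":0,"dy":-0.13,"dz":-5.7,"rx":0,"ry":0,"rz":0,"grip":0},
  {"dx":0,"dy":-0.13,"dz":-5.7,"rx":0,"ry":0,"rz":0,"grip":0},
])

```text
t: 6.52
tcp_pos: [0.4946, 0.2426, 0.0675]
eef_rot: [-3.14, 0.083, -0.003]
force: [-0.3, 0.3, -0.9]
width: 0.182
```

Request:
carry_out([
  {"dx":0,"dy":0,"dz":-0.04,"rx":0,"ry":0,"rz":0,"grip":0},
  {"dx":0,"dy":0,"dz":-0.08,"rx":0,"ry":0,"rz":0,"grip":0},
  {"dx":0,"dy":0,"dz":-0.08,"rx":0,"ry":0,"rz":0,"grip":0},
])

```text
t: 6.77
tcp_pos: [0.4949, 0.2427, 0.0659]
eef_rot: [-3.14, 0.083, -0.004]
force: [0.0, 0.1, 2.5]
width: 0.191
```

Run:
```python
from h import *
o=r.observe();print(o['tcp_pos'],o['eef_rot'],o['force'],o['width'])
```

```text
[0.49494021 0.24273366 0.06587493] [-3.13977407  0.08275288 -0.00397625] [0.00496974 0.08988857 2.52049444] 0.19064329932832122
```

Touching the floor with 2.5 N, so I'll release and rise, then look.

Request:
carry_out([
  {"dx":0,"dy":0,"dz":0,"rx":0,"ry":0,"rz":0,"grip":0.4},
  {"dx":0,"dy":0,"dz":0,"rx":0,"ry":0,"rz":0,"grip":0.4},
  {"dx":0,"dy":0,"dz":0,"rx":0,"ry":0,"rz":0,"grip":0.4},
  {"dx":0,"dy":0,"dz":0,"rx":0,"ry":0,"rz":0,"grip":0.4},
  {"dx":0,"dy":0,"dz":0.4,"rx":0,"ry":0,"rz":0,"grip":0.4},
  {"dx":0,"dy":0,"dz":1,"rx":0,"ry":0,"rz":0,"grip":0.4},
  {"dx":0,"dy":0,"dz":2,"rx":0,"ry":0,"rz":0,"grip":0.4},
  {"dx":0,"dy":0,"dz":3.5,"rx":0,"ry":0,"rz":0,"grip":0.4},
  {"dx":0,"dy":0,"dz":5,"rx":0,"ry":0,"rz":0,"grip":0.1},
  {"dx":0,"dy":-1.5,"dz":5,"rx":0,"ry":0,"rz":0,"grip":0},
  {"dx":0.3,"dy":-3,"dz":5,"rx":0,"ry":0,"rz":0,"grip":0},
  {"dx":0.6,"dy":-4.5,"dz":5,"rx":0,"ry":0,"rz":0,"grip":0},
  {"dx":0.8,"dy":-6,"dz":5,"rx":0,"ry":0,"rz":0,"grip":0},
  {"dx":1,"dy":-7.5,"dz":5,"rx":0,"ry":0,"rz":0,"grip":0},
  {"dx":1,"dy":-9,"dz":5,"rx":0,"ry":0,"rz":0,"grip":0},
  {"dx":1,"dy":-9.4,"dz":5,"rx":0,"ry":0,"rz":0,"grip":0},
  {"dx":1,"dy":-9.4,"dz":5,"rx":0,"ry":0,"rz":0,"grip":0},
])

```text
t: 8.18
tcp_pos: [0.5197, 0.0038, 0.1918]
eef_rot: [3.14, -0.093, 0.005]
force: [-0.3, -0.2, 0.2]
width: 0.002
```

Run:
```python
from h import *
o=r.observe();print(o['tcp_pos'],o['eef_rot'],o['force'],o['width'])
a=cap('top');b=cap('scene')
A=cv2.resize(a['img'][170:270,190:390,::-1],None,fx=4,fy=4,interpolation=cv2.INTER_CUBIC)
cv2.imwrite('pics/t3.png',A); save(b,'s3.png',(270,130,450,265),4)
```

```text
[0.51974903 0.00375346 0.19175977] [ 3.13991744 -0.09322734  0.0052148 ] [-0.26907715 -0.15624705  0.22720629] 0.0017005890173197923
```

View pics/t3.png

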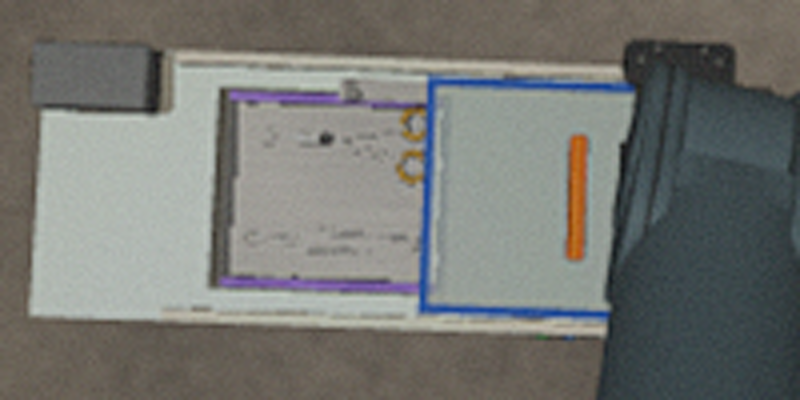

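The forceps lie flat in the free half at (240–425, 228–255), clear of the needle holder, with the guard still open. Now I'll lower the shut fingers behind the handle.

Request:
carry_out([
  {"dx":0,"dy":0,"dz":-1,"rx":0,"ry":0,"rz":0,"grip":0},
  {"dx":0,"dy":0,"dz":-2,"rx":0,"ry":0,"rz":0,"grip":0},
  {"dx":0,"dy":0,"dz":-2.6,"rx":0,"ry":0,"rz":0,"grip":0},
  {"dx":0,"dy":0,"dz":-3,"rx":0,"ry":0,"rz":0,"grip":0},
  {"dx":0,"dy":0,"dz":-3.07,"rx":0,"ry":0,"rz":0,"grip":0},
  {"dx":0,"dy":0.4,"dz":-3.07,"rx":0,"ry":0,"rz":0,"grip":0},
  {"dx":0,"dy":0.8,"dz":-3.07,"rx":0,"ry":0,"rz":0,"grip":0},
  {"dx":0,"dy":1.0,"dz":-3.07,"rx":0,"ry":0,"rz":0,"grip":0},
  {"dx":0,"dy":1.1,"dz":-3.07,"rx":0,"ry":0,"rz":0,"grip":0},
])

```text
t: 9.03
tcp_pos: [0.5205, 0.0385, 0.1152]
eef_rot: [-3.138, 0.079, -0.006]
force: [0.1, 0.5, -0.7]
width: 0.008
```

Request:
carry_out([
  {"dx":0,"dy":0.06,"dz":0,"rx":0,"ry":0,"rz":0,"grip":0},
  {"dx":0,"dy":0.12,"dz":0,"rx":0,"ry":0,"rz":0,"grip":0},
  {"dx":0,"dy":0.18,"dz":0,"rx":0,"ry":0,"rz":0,"grip":0},
  {"dx":0,"dy":0.24,"dz":0,"rx":0,"ry":0,"rz":0,"grip":0},
  {"dx":0,"dy":0.3,"dz":0,"rx":0,"ry":0,"rz":0,"grip":0},
])

```text
t: 9.45
tcp_pos: [0.521, 0.0446, 0.1156]
eef_rot: [-3.139, 0.081, -0.008]
force: [0.0, -4.6, 4.0]
width: 0.007
```

Request:
carry_out([
  {"dx":0.003,"dy":0.06,"dz":0,"rx":0,"ry":0,"rz":0,"grip":0},
  {"dx":0.006,"dy":0.12,"dz":0,"rx":0,"ry":0,"rz":0,"grip":0},
  {"dx":0.01,"dy":0.2,"dz":0,"rx":0,"ry":0,"rz":0,"grip":0},
  {"dx":0.015,"dy":0.3,"dz":0,"rx":0,"ry":0,"rz":0,"grip":0},
  {"dx":0.02,"dy":0.4,"dz":0,"rx":0,"ry":0,"rz":0,"grip":0},
])

```text
t: 9.87
tcp_pos: [0.5216, 0.0546, 0.1156]
eef_rot: [-3.139, 0.082, -0.008]
force: [-0.4, -5.1, 2.9]
width: 0.005
```

Request:
carry_out([
  {"dx":0.01,"dy":0.15,"dz":0,"rx":0,"ry":0,"rz":0,"grip":0},
  {"dx":0.02,"dy":0.35,"dz":0,"rx":0,"ry":0,"rz":0,"grip":0},
  {"dx":0.03,"dy":0.55,"dz":0,"rx":0,"ry":0,"rz":0,"grip":0},
  {"dx":0.04,"dy":0.75,"dz":0,"rx":0,"ry":0,"rz":0,"grip":0},
  {"dx":0.05,"dy":0.95,"dz":0,"rx":0,"ry":0,"rz":0,"grip":0},
  {"dx":0.06,"dy":1.15,"dz":0,"rx":0,"ry":0,"rz":0,"grip":0},
  {"dx":0.07,"dy":1.35,"dz":0,"rx":0,"ry":0,"rz":0,"grip":0},
  {"dx":0.08,"dy":1.55,"dz":0,"rx":0,"ry":0,"rz":0,"grip":0},
  {"dx":0.09,"dy":1.75,"dz":0,"rx":0,"ry":0,"rz":0,"grip":0},
  {"dx":0.1,"dy":1.95,"dz":0,"rx":0,"ry":0,"rz":0,"grip":0},
  {"dx":0.11,"dy":2.15,"dz":0,"rx":0,"ry":0,"rz":0,"grip":0},
  {"dx":0.12,"dy":2.35,"dz":0,"rx":0,"ry":0,"rz":0,"grip":0},
  {"dx":0.13,"dy":2.55,"dz":0,"rx":0,"ry":0,"rz":0,"grip":0},
  {"dx":0.14,"dy":2.75,"dz":0,"rx":0,"ry":0,"rz":0,"grip":0},
  {"dx":0.15,"dy":2.95,"dz":0,"rx":0,"ry":0,"rz":0,"grip":0},
  {"dx":0.16,"dy":3.05,"dz":0,"rx":0,"ry":0,"rz":0,"grip":0},
  {"dx":0.16,"dy":3.1,"dz":0,"rx":0,"ry":0,"rz":0,"grip":0},
])

```text
t: 11.28
tcp_pos: [0.5257, 0.1327, 0.1156]
eef_rot: [-3.139, 0.081, -0.009]
force: [1.9, -4.4, 2.3]
width: 0.009
```

Request:
carry_out([
  {"dx":0.01,"dy":0.15,"dz":0,"rx":0,"ry":0,"rz":0,"grip":0},
  {"dx":0.015,"dy":0.3,"dz":0,"rx":0,"ry":0,"rz":0,"grip":0},
  {"dx":0.02,"dy":0.45,"dz":0,"rx":0,"ry":0,"rz":0,"grip":0},
  {"dx":0.03,"dy":0.6,"dz":0,"rx":0,"ry":0,"rz":0,"grip":0},
  {"dx":0.04,"dy":0.75,"dz":0,"rx":0,"ry":0,"rz":0,"grip":0},
  {"dx":0.05,"dy":0.9,"dz":0,"rx":0,"ry":0,"rz":0,"grip":0},
  {"dx":0.06,"dy":1.05,"dz":0,"rx":0,"ry":0,"rz":0,"grip":0},
  {"dx":0.07,"dy":1.2,"dz":0,"rx":0,"ry":0,"rz":0,"grip":0},
  {"dx":0.07,"dy":1.35,"dz":0,"rx":0,"ry":0,"rz":0,"grip":0},
  {"dx":0.08,"dy":1.5,"dz":0,"rx":0,"ry":0,"rz":0,"grip":0},
  {"dx":0.08,"dy":1.6,"dz":0,"rx":0,"ry":0,"rz":0,"grip":0},
  {"dx":0.08,"dy":1.68,"dz":0,"rx":0,"ry":0,"rz":0,"grip":0},
  {"dx":0.08,"dy":1.7,"dz":0,"rx":0,"ry":0,"rz":0,"grip":0},
])

```text
t: 12.37
tcp_pos: [0.5279, 0.1752, 0.1156]
eef_rot: [-3.139, 0.081, -0.01]
force: [2.2, -4.7, 1.3]
width: 0.005
```

Request:
carry_out([
  {"dx":0.002,"dy":0.04,"dz":0,"rx":0,"ry":0,"rz":0,"grip":0},
  {"dx":0.004,"dy":0.08,"dz":0,"rx":0,"ry":0,"rz":0,"grip":0},
  {"dx":0.006,"dy":0.12,"dz":0,"rx":0,"ry":0,"rz":0,"grip":0},
  {"dx":0.008,"dy":0.16,"dz":0,"rx":0,"ry":0,"rz":0,"grip":0},
  {"dx":0.01,"dy":0.2,"dz":0,"rx":0,"ry":0,"rz":0,"grip":0},
  {"dx":0.012,"dy":0.24,"dz":0,"rx":0,"ry":0,"rz":0,"grip":0},
])

```text
t: 12.87
tcp_pos: [0.5282, 0.1808, 0.1156]
eef_rot: [-3.14, 0.082, -0.009]
force: [1.5, -6.1, 2.7]
width: 0.011
```

Request:
carry_out([
  {"dx":0.002,"dy":0.04,"dz":0,"rx":0,"ry":0,"rz":0,"grip":0},
  {"dx":0.004,"dy":0.08,"dz":0,"rx":0,"ry":0,"rz":0,"grip":0},
  {"dx":0.006,"dy":0.12,"dz":0,"rx":0,"ry":0,"rz":0,"grip":0},
])

```text
t: 13.12
tcp_pos: [0.5284, 0.1834, 0.1156]
eef_rot: [-3.14, 0.082, -0.009]
force: [1.0, -5.3, 3.2]
width: 0.005
```

Request:
carry_out([
  {"dx":0.002,"dy":0.04,"dz":0,"rx":0,"ry":0,"rz":0,"grip":0},
  {"dx":0.004,"dy":0.08,"dz":0,"rx":0,"ry":0,"rz":0,"grip":0},
  {"dx":0.006,"dy":0.12,"dz":0,"rx":0,"ry":0,"rz":0,"grip":0},
])

```text
t: 13.37
tcp_pos: [0.5285, 0.186, 0.1156]
eef_rot: [-3.14, 0.083, -0.009]
force: [1.0, -4.4, 2.6]
width: 0.004
```

Request:
carry_out([
  {"dx":0.002,"dy":0.04,"dz":0,"rx":0,"ry":0,"rz":0,"grip":0},
  {"dx":0.004,"dy":0.08,"dz":0,"rx":0,"ry":0,"rz":0,"grip":0},
  {"dx":0.006,"dy":0.12,"dz":0,"rx":0,"ry":0,"rz":0,"grip":0},
])

```text
t: 13.62
tcp_pos: [0.5286, 0.1886, 0.1156]
eef_rot: [3.14, -0.084, 0.009]
force: [0.6, -4.8, 3.2]
width: 0.005
```

Request:
carry_out([
  {"dx":0.002,"dy":0.04,"dz":0,"rx":0,"ry":0,"rz":0,"grip":0},
  {"dx":0.004,"dy":0.08,"dz":0,"rx":0,"ry":0,"rz":0,"grip":0},
  {"dx":0.006,"dy":0.12,"dz":0,"rx":0,"ry":0,"rz":0,"grip":0},
])

```text
t: 13.87
tcp_pos: [0.5287, 0.1911, 0.1156]
eef_rot: [3.14, -0.084, 0.009]
force: [2.2, -6.1, 3.6]
width: 0.007
```

Request:
carry_out([
  {"dx":0.002,"dy":0.04,"dz":0,"rx":0,"ry":0,"rz":0,"grip":0},
  {"dx":0.004,"dy":0.08,"dz":0,"rx":0,"ry":0,"rz":0,"grip":0},
  {"dx":0.006,"dy":0.12,"dz":0,"rx":0,"ry":0,"rz":0,"grip":0},
])

```text
t: 14.12
tcp_pos: [0.5289, 0.1937, 0.1156]
eef_rot: [3.139, -0.085, 0.009]
force: [1.2, -5.0, 2.9]
width: 0.006
```

Request:
carry_out([
  {"dx":0.002,"dy":0.04,"dz":0,"rx":0,"ry":0,"rz":0,"grip":0},
  {"dx":0.004,"dy":0.08,"dz":0,"rx":0,"ry":0,"rz":0,"grip":0},
  {"dx":0.006,"dy":0.12,"dz":0,"rx":0,"ry":0,"rz":0,"grip":0},
])

```text
t: 14.37
tcp_pos: [0.529, 0.1963, 0.1156]
eef_rot: [3.139, -0.086, 0.009]
force: [0.9, -5.7, 3.4]
width: 0.003
```

Request:
carry_out([
  {"dx":0.002,"dy":0.04,"dz":0,"rx":0,"ry":0,"rz":0,"grip":0},
  {"dx":0.004,"dy":0.08,"dz":0,"rx":0,"ry":0,"rz":0,"grip":0},
  {"dx":0.006,"dy":0.12,"dz":0,"rx":0,"ry":0,"rz":0,"grip":0},
])

```text
t: 14.62
tcp_pos: [0.5291, 0.1983, 0.1156]
eef_rot: [3.137, -0.086, 0.008]
force: [0.7, -6.8, 4.3]
width: 0.01
```

Request:
carry_out([
  {"dx":0.002,"dy":0.04,"dz":0,"rx":0,"ry":0,"rz":0,"grip":0},
  {"dx":0.004,"dy":0.08,"dz":0,"rx":0,"ry":0,"rz":0,"grip":0},
  {"dx":0.004,"dy":0.08,"dz":0,"rx":0,"ry":0,"rz":0,"grip":0},
])

```text
t: 14.87
tcp_pos: [0.5291, 0.1989, 0.1156]
eef_rot: [3.136, -0.088, 0.007]
force: [1.1, -8.1, 3.6]
width: 0.007
```

Request:
carry_out([
  {"dx":0.002,"dy":0.04,"dz":0,"rx":0,"ry":0,"rz":0,"grip":0},
  {"dx":0.004,"dy":0.08,"dz":0,"rx":0,"ry":0,"rz":0,"grip":0},
  {"dx":0.004,"dy":0.08,"dz":0,"rx":0,"ry":0,"rz":0,"grip":0},
])

```text
t: 15.12
tcp_pos: [0.5291, 0.1995, 0.1156]
eef_rot: [3.134, -0.089, 0.007]
force: [1.0, -7.8, 4.8]
width: 0.008
```

Request:
carry_out([
  {"dx":0.002,"dy":0.04,"dz":0,"rx":0,"ry":0,"rz":0,"grip":0},
  {"dx":0.004,"dy":0.08,"dz":0,"rx":0,"ry":0,"rz":0,"grip":0},
  {"dx":0.005,"dy":0.1,"dz":0,"rx":0,"ry":0,"rz":0,"grip":0},
])

```text
t: 15.37
tcp_pos: [0.5292, 0.2002, 0.1156]
eef_rot: [3.132, -0.091, 0.006]
force: [0.9, -9.0, 4.4]
width: 0.004
```

Request:
carry_out([
  {"dx":0.002,"dy":0.04,"dz":0,"rx":0,"ry":0,"rz":0,"grip":0},
  {"dx":0.004,"dy":0.08,"dz":0,"rx":0,"ry":0,"rz":0,"grip":0},
  {"dx":0.005,"dy":0.1,"dz":0,"rx":0,"ry":0,"rz":0,"grip":0},
])

```text
t: 15.62
tcp_pos: [0.5292, 0.2009, 0.1156]
eef_rot: [3.13, -0.092, 0.005]
force: [-0.5, -8.9, 4.3]
width: 0.008
```

Request:
carry_out([
  {"dx":0.002,"dy":0.04,"dz":0,"rx":0.03,"ry":0,"rz":0,"grip":0},
  {"dx":0.004,"dy":0.08,"dz":0,"rx":0.05,"ry":0,"rz":0,"grip":0},
  {"dx":0.005,"dy":0.1,"dz":0,"rx":0.05,"ry":0,"rz":0,"grip":0},
  {"dx":0.005,"dy":0.1,"dz":0,"rx":0.05,"ry":0,"rz":0,"grip":0},
])

```text
t: 15.95
tcp_pos: [0.5292, 0.2013, 0.1156]
eef_rot: [3.133, -0.094, 0.004]
force: [1.8, -8.7, 5.0]
width: 0.005
```

Request:
carry_out([
  {"dx":0.002,"dy":0.04,"dz":0,"rx":0.03,"ry":0,"rz":0,"grip":0},
  {"dx":0.004,"dy":0.08,"dz":0,"rx":0.05,"ry":0,"rz":0,"grip":0},
  {"dx":0.005,"dy":0.1,"dz":0,"rx":0.05,"ry":0,"rz":0,"grip":0},
  {"dx":0.005,"dy":0.1,"dz":0,"rx":0.05,"ry":0,"rz":0,"grip":0},
])

```text
t: 16.28
tcp_pos: [0.5292, 0.2018, 0.1156]
eef_rot: [3.135, -0.096, 0.003]
force: [0.8, -9.0, 4.9]
width: 0.006
```

Request:
carry_out([
  {"dx":0.004,"dy":0.08,"dz":0,"rx":0.03,"ry":0,"rz":0,"grip":0},
  {"dx":0.006,"dy":0.11,"dz":0,"rx":0.05,"ry":0,"rz":0,"grip":0},
  {"dx":0.006,"dy":0.12,"dz":0,"rx":0.05,"ry":0,"rz":0,"grip":0},
  {"dx":0.006,"dy":0.12,"dz":0,"rx":0.05,"ry":0,"rz":0,"grip":0},
])

```text
t: 16.62
tcp_pos: [0.5292, 0.2024, 0.1155]
eef_rot: [3.138, -0.099, 0.002]
force: [0.5, -9.3, 3.7]
width: 0.003
```

Request:
carry_out([
  {"dx":0.004,"dy":0.08,"dz":0,"rx":0.02,"ry":0,"rz":0,"grip":0},
  {"dx":0.006,"dy":0.11,"dz":0,"rx":0.02,"ry":0,"rz":0,"grip":0},
  {"dx":0.006,"dy":0.12,"dz":0,"rx":0.02,"ry":0,"rz":0,"grip":0},
  {"dx":0.006,"dy":0.12,"dz":0,"rx":0.02,"ry":0,"rz":0,"grip":0},
])

```text
t: 16.95
tcp_pos: [0.5293, 0.2031, 0.1155]
eef_rot: [3.137, -0.101, 0.0]
force: [-0.5, -9.4, 4.3]
width: 0.001
```

Request:
carry_out([
  {"dx":0.004,"dy":0.08,"dz":0,"rx":0.02,"ry":0,"rz":0.02,"grip":0},
  {"dx":0.006,"dy":0.11,"dz":0,"rx":0.02,"ry":0,"rz":0.03,"grip":0},
  {"dx":0.006,"dy":0.12,"dz":0,"rx":0.02,"ry":0,"rz":0.03,"grip":0},
  {"dx":0.006,"dy":0.12,"dz":0,"rx":0.02,"ry":0,"rz":0.03,"grip":0},
])

```text
t: 17.28
tcp_pos: [0.5293, 0.2043, 0.1155]
eef_rot: [3.138, -0.098, -0.0]
force: [1.3, -8.2, 4.2]
width: 0.01
```

Request:
carry_out([
  {"dx":0.004,"dy":0.08,"dz":0,"rx":0.02,"ry":0,"rz":0.02,"grip":0},
  {"dx":0.006,"dy":0.11,"dz":0,"rx":0.02,"ry":0,"rz":0.03,"grip":0},
  {"dx":0.006,"dy":0.12,"dz":0,"rx":0.02,"ry":0,"rz":0.03,"grip":0},
  {"dx":0.006,"dy":0.12,"dz":0,"rx":0.02,"ry":0,"rz":0.03,"grip":0},
])

```text
t: 17.62
tcp_pos: [0.5295, 0.2062, 0.1155]
eef_rot: [3.139, -0.094, -0.001]
force: [1.1, -6.5, 2.8]
width: 0.001
```

Request:
carry_out([
  {"dx":0.004,"dy":0.06,"dz":0,"rx":0,"ry":0,"rz":0,"grip":0},
  {"dx":0.004,"dy":0.09,"dz":0,"rx":0,"ry":0,"rz":0,"grip":0},
  {"dx":0.004,"dy":0.1,"dz":0,"rx":0,"ry":0,"rz":0,"grip":0},
  {"dx":0.004,"dy":0.1,"dz":0,"rx":0,"ry":0,"rz":0,"grip":0},
])

```text
t: 17.95
tcp_pos: [0.5295, 0.2085, 0.1155]
eef_rot: [3.138, -0.094, -0.001]
force: [0.2, -4.4, 3.0]
width: 0.002
```

Request:
carry_out([
  {"dx":0.004,"dy":0.06,"dz":0,"rx":0,"ry":0,"rz":0,"grip":0},
  {"dx":0.004,"dy":0.09,"dz":0,"rx":0,"ry":0,"rz":0,"grip":0},
  {"dx":0.004,"dy":0.1,"dz":0,"rx":0,"ry":0,"rz":0,"grip":0},
  {"dx":0.004,"dy":0.1,"dz":0,"rx":0,"ry":0,"rz":0,"grip":0},
])

```text
t: 18.28
tcp_pos: [0.5296, 0.2113, 0.1154]
eef_rot: [3.139, -0.093, -0.001]
force: [1.6, -2.6, 0.7]
width: 0.004
```

Request:
carry_out([
  {"dx":0.004,"dy":0.06,"dz":0,"rx":0,"ry":0,"rz":0,"grip":0},
  {"dx":0.004,"dy":0.09,"dz":0,"rx":0,"ry":0,"rz":0,"grip":0},
  {"dx":0.004,"dy":0.1,"dz":0,"rx":0,"ry":0,"rz":0,"grip":0},
  {"dx":0.004,"dy":0.1,"dz":0,"rx":0,"ry":0,"rz":0,"grip":0},
])

```text
t: 18.62
tcp_pos: [0.5297, 0.2119, 0.1154]
eef_rot: [3.136, -0.095, -0.002]
force: [0.7, -8.3, 4.5]
width: 0.003
```

Request:
carry_out([
  {"dx":0.004,"dy":0.06,"dz":0,"rx":0,"ry":0,"rz":0,"grip":0},
  {"dx":0.004,"dy":0.09,"dz":0,"rx":0,"ry":0,"rz":0,"grip":0},
  {"dx":0.004,"dy":0.1,"dz":0,"rx":0,"ry":0,"rz":0,"grip":0},
  {"dx":0.004,"dy":0.1,"dz":0,"rx":0,"ry":0,"rz":0,"grip":0},
])

```text
t: 18.95
tcp_pos: [0.5297, 0.2122, 0.1154]
eef_rot: [3.134, -0.097, -0.002]
force: [0.5, -9.0, 4.5]
width: 0.007
```

Request:
carry_out([
  {"dx":0.004,"dy":0.1,"dz":0,"rx":0.04,"ry":0,"rz":0,"grip":0},
  {"dx":0.004,"dy":0.12,"dz":0,"rx":0.04,"ry":0,"rz":0,"grip":0},
  {"dx":0.004,"dy":0.12,"dz":0,"rx":0.04,"ry":0,"rz":0,"grip":0},
  {"dx":0.004,"dy":0.12,"dz":0,"rx":0.04,"ry":0,"rz":0,"grip":0},
])

```text
t: 19.28
tcp_pos: [0.5297, 0.2126, 0.1154]
eef_rot: [3.135, -0.1, -0.004]
force: [-0.5, -9.0, 3.7]
width: 0.005
```

Request:
carry_out([
  {"dx":0.004,"dy":0.1,"dz":0,"rx":0.04,"ry":0,"rz":0,"grip":0},
  {"dx":0.004,"dy":0.13,"dz":0,"rx":0.04,"ry":0,"rz":0,"grip":0},
  {"dx":0.004,"dy":0.13,"dz":0,"rx":0.04,"ry":0,"rz":0,"grip":0},
  {"dx":0.004,"dy":0.13,"dz":0,"rx":0.04,"ry":0,"rz":0,"grip":0},
])

```text
t: 19.62
tcp_pos: [0.5297, 0.2131, 0.1154]
eef_rot: [3.136, -0.102, -0.005]
force: [0.6, -10.5, 4.3]
width: 0.002
```

Request:
carry_out([
  {"dx":0.004,"dy":0.11,"dz":0,"rx":0.04,"ry":0,"rz":0.03,"grip":0},
  {"dx":0.004,"dy":0.14,"dz":0,"rx":0.04,"ry":0,"rz":0.03,"grip":0},
  {"dx":0.004,"dy":0.14,"dz":0,"rx":0.04,"ry":0,"rz":0.03,"grip":0},
  {"dx":0.004,"dy":0.14,"dz":0,"rx":0.04,"ry":0,"rz":0.03,"grip":0},
])

```text
t: 19.95
tcp_pos: [0.5297, 0.2137, 0.1154]
eef_rot: [3.137, -0.1, -0.006]
force: [1.1, -10.4, 5.3]
width: 0.002
```

Request:
carry_out([
  {"dx":0.004,"dy":0.11,"dz":0,"rx":0.04,"ry":0,"rz":0.03,"grip":0},
  {"dx":0.004,"dy":0.14,"dz":0,"rx":0.04,"ry":0,"rz":0.03,"grip":0},
  {"dx":0.004,"dy":0.14,"dz":0,"rx":0.04,"ry":0,"rz":0.03,"grip":0},
  {"dx":0.004,"dy":0.14,"dz":0,"rx":0.04,"ry":0,"rz":0.03,"grip":0},
])

```text
t: 20.28
tcp_pos: [0.5298, 0.214, 0.1154]
eef_rot: [3.138, -0.098, -0.008]
force: [0.8, -10.9, 5.6]
width: 0.007
```

Request:
carry_out([
  {"dx":0.004,"dy":0.12,"dz":0,"rx":0.02,"ry":0,"rz":0.02,"grip":0},
  {"dx":0.004,"dy":0.15,"dz":0,"rx":0.02,"ry":0,"rz":0.02,"grip":0},
  {"dx":0.004,"dy":0.155,"dz":0,"rx":0.02,"ry":0,"rz":0.02,"grip":0},
  {"dx":0.004,"dy":0.155,"dz":0,"rx":0.02,"ry":0,"rz":0.02,"grip":0},
])

```text
t: 20.62
tcp_pos: [0.5298, 0.2145, 0.1154]
eef_rot: [3.136, -0.098, -0.009]
force: [0.2, -12.0, 5.1]
width: 0.006
```

Request:
carry_out([
  {"dx":0.004,"dy":0.13,"dz":0,"rx":0.02,"ry":0,"rz":0.02,"grip":0},
  {"dx":0.004,"dy":0.16,"dz":0,"rx":0.02,"ry":0,"rz":0.02,"grip":0},
  {"dx":0.004,"dy":0.165,"dz":0,"rx":0.02,"ry":0,"rz":0.02,"grip":0},
  {"dx":0.004,"dy":0.165,"dz":0,"rx":0.02,"ry":0,"rz":0.02,"grip":0},
])

```text
t: 20.95
tcp_pos: [0.5298, 0.215, 0.1154]
eef_rot: [3.134, -0.098, -0.01]
force: [0.6, -13.2, 5.5]
width: 0.008
```

Run:
```python
from h import *
c=cap('scene');o=r.observe();print(o['tcp_pos'],o['force'])
```

```text
[0.52977915 0.21499643 0.1153824 ] [ -0.1155651  -12.20206868   5.58434884]
```

The push reached 12–13 N, about 3.5 mm into the buffer, so the latch should have caught. I'll back off slowly and see whether the guard follows.

Request:
carry_out([
  {"dx":0,"dy":0,"dz":0,"rx":0,"ry":0,"rz":0,"grip":0},
  {"dx":0,"dy":-0.04,"dz":0,"rx":0,"ry":0,"rz":0,"grip":0},
  {"dx":0,"dy":-0.08,"dz":0,"rx":0,"ry":0,"rz":0,"grip":0},
  {"dx":0,"dy":-0.12,"dz":0,"rx":0,"ry":0,"rz":0,"grip":0},
  {"dx":0,"dy":-0.16,"dz":0,"rx":0,"ry":0,"rz":0,"grip":0},
  {"dx":0,"dy":-0.2,"dz":0,"rx":0,"ry":0,"rz":0,"grip":0},
  {"dx":0,"dy":-0.24,"dz":0,"rx":0,"ry":0,"rz":0,"grip":0},
  {"dx":0,"dy":-0.28,"dz":0,"rx":0,"ry":0,"rz":0,"grip":0},
  {"dx":0,"dy":-0.28,"dz":0,"rx":0,"ry":0,"rz":0,"grip":0},
])

```text
t: 21.75
tcp_pos: [0.5294, 0.2085, 0.1152]
eef_rot: [3.134, -0.097, -0.011]
force: [0.1, 0.3, -0.1]
width: 0.002
```

Force is zero at y = 0.2085, so the guard stayed. I'll retreat and look.

Request:
carry_out([
  {"dx":0,"dy":-0.4,"dz":0,"rx":0,"ry":0,"rz":0,"grip":0},
  {"dx":0,"dy":-1,"dz":0,"rx":0,"ry":0,"rz":0,"grip":0},
  {"dx":0,"dy":-1,"dz":0.5,"rx":0,"ry":0,"rz":0,"grip":0},
  {"dx":0,"dy":-1,"dz":2,"rx":0,"ry":0,"rz":0,"grip":0},
  {"dx":0,"dy":-1.5,"dz":3.5,"rx":0,"ry":0,"rz":0,"grip":0},
  {"dx":0,"dy":-3,"dz":5,"rx":0,"ry":0,"rz":0,"grip":0},
  {"dx":0,"dy":-4.5,"dz":5,"rx":0,"ry":0,"rz":0,"grip":0},
  {"dx":0,"dy":-6,"dz":5,"rx":0,"ry":0,"rz":0,"grip":0},
  {"dx":0,"dy":-7.5,"dz":5,"rx":0,"ry":0,"rz":0,"grip":0},
  {"dx":0,"dy":-9,"dz":5,"rx":0,"ry":0,"rz":0,"grip":0},
  {"dx":0,"dy":-10.5,"dz":5,"rx":0,"ry":0,"rz":0,"grip":0},
  {"dx":0,"dy":-10.5,"dz":5,"rx":0,"ry":0,"rz":0,"grip":0},
  {"dx":0,"dy":-10.5,"dz":5,"rx":0,"ry":0,"rz":0,"grip":0},
])

```text
t: 22.83
tcp_pos: [0.5293, -0.0564, 0.2412]
eef_rot: [3.134, -0.106, -0.01]
force: [0.0, 0.2, 0.3]
width: 0.005
```

Run:
```python
from h import *
a=cap('top');o=r.observe();print(o['t'],o['tcp_pos'],o['force'])
A=cv2.resize(a['img'][160:280,130:390,::-1],None,fx=3,fy=3,interpolation=cv2.INTER_CUBIC)
cv2.imwrite('pics/t4.png',A)
im=a['img'].astype(int);m=(im[...,0]>150)&(im[...,1]<130)&(im[...,2]<80);m[:,:200]=0;m[:,360:]=0;m[:195]=0;m[245:]=0
vs,us=np.nonzero(m);print('handle',w(a,[[us.mean(),vs.mean()]],.129))
```

```text
22.8833 [ 0.52949805 -0.05411068  0.2408764 ] [ 0.34870682  0.92674169 -0.96470947]
handle [[0.53126416 0.22739507 0.129     ]]
```

View pics/t4.png

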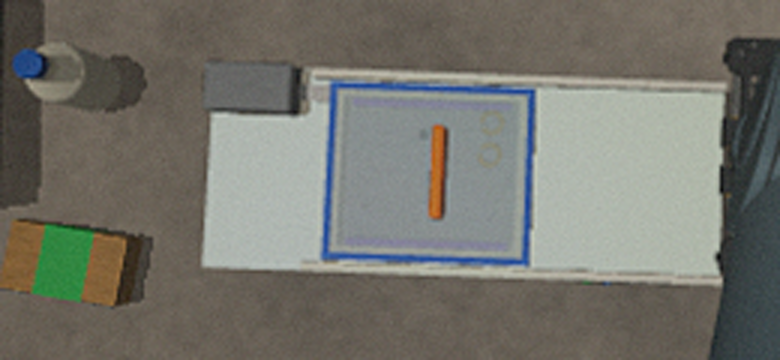

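The guard is shut: the handle is at (438,172) in the crop, 169 mm from where it started, with the tongue under the latch cover. It has stayed there for over a second with the robot clear.

Run:
```python
from h import *
print(r.close_job())
```

```text
the job is handed in; nothing more can be done
None
```

The forceps lie in the steriliser well and the guard is latched shut. I handed the job in at about 23 s of the 59 s allowed.

- **Forceps:** I gripped them at the ribs (opening 16.8 mm against the 17 mm given) and set them down along y in the free -x half of the well. They touched the floor at 2.5 N before I let go. A top picture before closing showed them flat and clear of the needle holder.
- **Guard:** I pushed the orange handle slowly. The force was 4–6 N on the way, rose to about 9.4 N at the latch, fell to 2.6 N, then climbed in the buffer to 12–13 N. The highest push force I read was 13.2 N.
- **Last checks:** When I backed off 6.5 mm, the force went to zero and the guard did not follow. About a second later the top picture showed it still shut, with the handle 169 mm from its start, so about 6 mm short of zero and within the latch range.
- **Not fully checked:**
  - Force was read only at the end of each move, so a short peak between readings would not show.
  - There was also a steady upward force of 3–5 N on the fingers while pushing; I put it down to rubbing on the handle but did not check.
  - Through the shut guard I could not make out the forceps clearly.
  - I did not touch the scissors, foil pack or suture box, but the scissors and foil pack were not in the last picture.

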